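Load the spice caddy and hold it ready to carry

TASK

Take the tall round tin from the steel strip and set it down upright, without dropping it, in the empty pocket of the grey carrying caddy. Then grasp the caddy by the middle of its wooden handle, lift it about 10 cm clear of the marble, and finish while still holding it there, steady and level with both tall tins in their pockets. Leave the two flat tins, jar, plate, glass stopper and lemon squeezer where they are.

Things in the scene. Friction and masses are not known exactly. Their poses are not given: they have to be found in the camera images.
- strip: flat dark steel strip lying fixed on the marble, 300 x 45 x 6 mm, its top 6 mm above the marble; bears three round tins in a row, 100 mm apart, in any order. The tins just stand on it: no magnetic pull is to be felt. Origin: centre of its underside; x along its length, z up
- tall_tin: the tall one of the three tins on the strip: round steel tin, 52 mm diameter, 76 mm tall, a clear round window in its flat top; 100 to 210 g. Origin: centre of its underside; z up along its axis
- flat_tin_1: low round steel tin, 60 mm diameter, 28 mm tall, clear round window on top, standing on the strip; bystander. Origin: centre of its underside
- flat_tin_2: low round steel tin, 60 mm diameter, 28 mm tall, clear round window on top, standing on the strip; bystander. Origin: centre of its underside
- caddy: loose grey metal carrying caddy, 0.4 kg, at any yaw: base plate 90 (x) by 206 (y) by 5 mm, two open-topped square pockets centred 68 mm either side of the middle along its y, and between them a bridge handle with an oak bar. Highest point 125 mm. Origin: centre of its underside; z up
- caddy_handle (a point): centre of the oak handle bar, 115 mm above the caddy's underside. Bar along the caddy's x, 90 mm long, 14 mm wide (y), 20 mm tall; uprights under it at x = +/-41 mm, 8 mm (x) by 14 mm (y), so 74 mm of it is clear. Tops of the tall tins in the pockets: 20 mm below the bar's underside. Axes as the caddy's, z up
- pocket_empty (a point): centre of the floor of the empty pocket: y = +68 mm in the caddy's frame, 9 mm above the caddy's underside. Pocket 62 x 62 mm inside, 70 mm outside, rim 30 mm above this floor. Axes as the caddy's, z up
- pocket_full (a point): centre of the floor of the other, like pocket (y = -68 mm in the caddy's frame), in which a tall tin already stands; axes as the caddy's
- caddy_tin: the tall tin already standing in the caddy's other pocket: round steel tin, 52 mm diameter, 76 mm tall, a clear round window in its flat top; 100 to 210 g. Origin: centre of its underside; z up along its axis
- pickle_jar: brown ceramic lidded jar, 100 mm diameter, 135 mm tall; bystander. Origin: centre of its underside
- plate: yellow melamine plate, 170 mm diameter, 18 mm tall; bystander. Origin: centre of its underside
- stopper: green glass cruet stopper standing on its 36 mm wide head, 45 mm tall; bystander. Origin: centre of its underside
- squeezer: steel lemon squeezer with a hinged top lever, lying shut, about 210 x 68 x 45 mm; bystander. Origin: on the marble near the middle of its length; x along its length, towards the cup end

How it is judged:
By the outcome, as a careful person would: the job done as asked, in the order asked, and still so for the second after the job is handed in, while the arm keeps its last pose, push and grip.
It also fails if it takes over 46 s, if anything falls off the work surface, if the arm or the gripper's body presses on something with over 40 N, if the wrist force passes 120 N, or if a joint passes its speed limit or range.

ROBOT

A 7-joint arm with a two-finger parallel gripper is mounted at the origin on the work surface. World frame = base frame: x ahead of the robot, y to its left, z up, the work surface at z = 0. Lengths are in m, angles in rad, forces in N, time in s.
With the tool pointing down it reaches from about 0.4 to 0.875 m from the base axis. Payload 19.3 kg.
Tool frame: the origin (TCP) lies between the finger pads, 19 mm behind the fingertips; this is the grasp point; z points along the fingers, y is the line along which they close (so a half turn about z gives the same grasp; the last joint's range is limited). The gripper opens to 85 mm and grips with 20 to 120 N. Pads are 22 mm wide; open, the fingers measure 114 mm over their backs; the gripper's body (76 mm by 85 mm) begins 54 mm behind the grasp point. The pads swing forward as they close: fully open they stand 13 mm farther back than shut.
Start: joints at [-1.176, 0.521, -0.036, 1.599, 0.021, 1.021, -0.113], TCP at [0.28, 0.559, 0.25] pointing down, gripper open.
Joint ranges: [-2.91, 2.91], [-0.3, 2.13], [-1.5, 1.42], [0.17, 2.43], [-1.26, 4.41], [0.16, 1.93], [-2.52, 2.52]. Speed limits (rad/s): [1.89, 1.89, 2.39, 2.39, 3.01, 3.01, 3.01].

INTERFACE

Orientations are given as [roll, pitch, yaw] about the fixed x, y, z axes, in that order (R = Rz(yaw) Ry(pitch) Rx(roll)).
In Python, from workcell import bot gives the robot as it stands.
- The arm moves only by the shell command python3 -m crank 'ROWS' [FORCE]. ROWS is a JSON object of lists of equal length, an entry for each row: "travel": the shift along the world's x, y, z in cm, a list of three; "turn": the turn, a rotation vector about the world's x, y, z in degrees, a list of three; "gripper": the closure, from 0 (fully open) to 1 (shut). A call has exactly 5 rows; each row is the pose to reach, as a shift and turn from the pose commanded when the call began; what a row does not reach only later rows make up. A row lasts 1/10 s, in which the tool goes at most 50 mm and 8.59 degrees, less where a joint would pass 70% of its speed; a pose out of reach is approached as far as the arm can. A call with a gripper value outside its range is refused whole. The fingers move at their own pace and stop on an object; FORCE is the grip in N (left out, the last holds). Time passes only in rows, so rows that repeat a pose let the fingers close, or fill a call up. It gives the time, the measured TCP pose, the force, the opening and the grip force at its end, in the units of the state.
- bot.observe(): the state, without advancing time (a new reading comes with each control period).
- bot.grab_frame(name): name is "scene" or "top"; returns a dict with "pixels" (420x560x3 uint8, red, green, blue), "fx", "fy", "cx", "cy" (pixels), "extrinsics" (4x4, takes a point from world to camera coordinates). Camera axes: x right, y down, z forward; pixel columns grow to the right and rows downward; lengths in m; the calibration is good to about 2 mm. A picture is of the moment at which its call begins. There is no depth.
- bot.job_done(): hands the job in; it is judged then, once.
The state is a dict: "clock": time; "qpos": joint angles; "qd": joint speeds; "joint_efforts": joint torques, N m; "position": TCP position; "tool_rot": TCP orientation; "force": force on the tool from outside, world axes, zero at the start; "moment": the same for the moment, N m; "grip_width": finger opening in m; "finger_force": force on a finger pad.
Only numpy, scipy, OpenCV 4.12 (cv2) and the standard library are available. Lean on these libraries where they do the work, as an engineer would, in place of code of your own. Each camera call takes 0.05 s, during which the arm holds its last target. There are 200 camera calls.

## Working session

There is one attempt and no reset: what is moved stays moved. The work goes in short steps, Python scripts to look and compute and a shell command to move; the robot and the scene stay as the last step left them, time stands still between calls to the robot, and variables do not carry over. Pictures are saved under pics/ and viewed, at most 10 in all, crops included, and the job is handed in when it is done.

```bash
mkdir -p pics; ls
python3 - <<'E'
from workcell import bot
import cv2,numpy as np,pickle
s=bot.observe();print({k:np.round(v,3).tolist() for k,v in s.items()})
F={}
for n in("scene","top"):
    f=bot.grab_frame(n);F[n]=f
    print(n,f["fx"],f["fy"],f["cx"],f["cy"],np.round(f["extrinsics"],3).tolist())
    cv2.imwrite(f"pics/{n}0.png",np.array(f["pixels"])[:,:,::-1])
pickle.dump(F,open("f0.pkl","wb"))
E
```

```text
pics
{'clock': 0.0, 'qpos': [-1.176, 0.522, -0.036, 1.6, 0.021, 1.021, -0.113], 'qd': [0.002, -0.001, 0.002, 0.001, 0.002, -0.0, 0.001], 'joint_efforts': [0.0, -92.712, 1.98, -36.993, 0.018, 0.008, 0.0], 'position': [0.28, 0.558, 0.249], 'tool_rot': [-3.14, 0.0, 2.677], 'force': [0.061, -0.576, 0.626], 'moment': [0.006, -0.025, 0.008], 'finger_force': 0.0, 'grip_width': 0.085}
scene 406.02862125576866 406.02862125576866 280.0057764274337 205.24061981612545 [[-0.873, 0.488, -0.01, 0.548], [0.418, 0.737, -0.532, -0.182], [-0.252, -0.468, -0.847, 1.313], [0.0, 0.0, 0.0, 1.0]]
top 463.19020745843414 463.19020745843414 270.90436714130806 202.08523422068623 [[0.025, -1.0, 0.002, -0.028], [-0.994, -0.026, -0.11, 0.6], [0.11, 0.001, -0.994, 1.426], [0.0, 0.0, 0.0, 1.0]]
```

View pics/scene0.png

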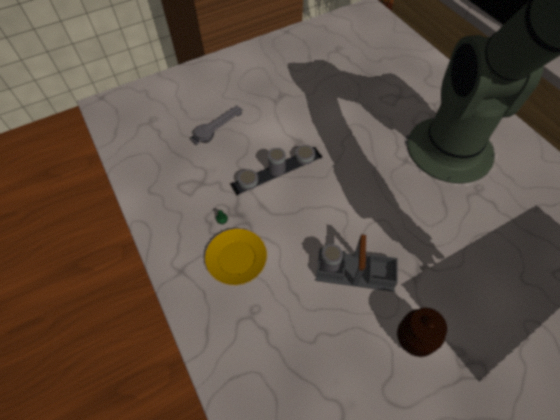

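View pics/top0.png

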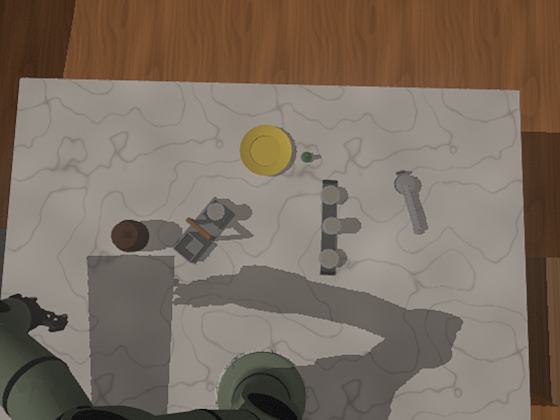

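The tall tin is the middle one on the strip: scene about (277,158), top about (330,225). The caddy is at scene (357,268) and top (206,230), with its empty pocket at scene (380,268) and top (193,247). Next I'll view enlarged crops.

Run:
```python
import cv2
def crop(n,x,y,w,h,k,o):
    i=cv2.imread(f"pics/{n}0.png")[y:y+h,x:x+w]; i=cv2.resize(i,None,fx=k,fy=k,interpolation=cv2.INTER_CUBIC)
    i=cv2.convertScaleAbs(i,alpha=1.4,beta=10)
    for g in range(0,w,10):cv2.line(i,(g*k,0),(g*k,6 if g%20 else 14),(0,0,255),1); g%20==0 and cv2.putText(i,str(x+g),(g*k,24),0,.35,(0,0,255))
    for g in range(0,h,10):cv2.line(i,(0,g*k),(6 if g%20 else 14,g*k),(0,0,255),1); g%20==0 and cv2.putText(i,str(y+g),(16,g*k+4),0,.35,(0,0,255))
    cv2.imwrite(f"pics/{o}.png",i)
crop("top",170,170,190,115,4,"topc")
crop("scene",220,130,190,170,3,"scenec") if 0 else crop("scene",225,140,180,150,4,"scenec")
```

```text
(no output)
```

View pics/topc.png

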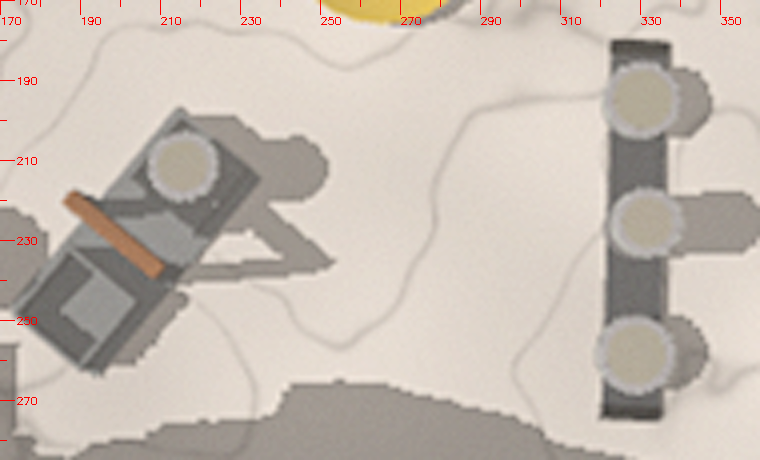

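View pics/scenec.png

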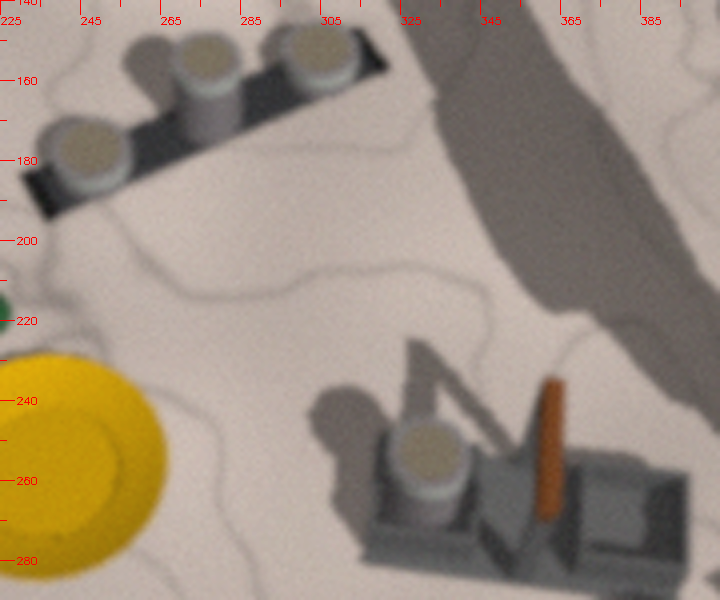

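Tall tin's top: top-crop (648,222), scene-crop (208,58). Caddy tin's top: (182,165) and (427,455). Bar centre: (113,234) and (551,449). Now I'll triangulate these and overlay a model as a check.

```bash
cat > h.py <<'E'
import numpy as np,cv2,pickle
F=pickle.load(open("f0.pkl","rb"))
def P(f): return np.array([[f["fx"],0,f["cx"]],[0,f["fy"],f["cy"]],[0,0,1]])@np.array(f["extrinsics"])[:3]
def tri(t,s):
    X=cv2.triangulatePoints(P(F["top"]),P(F["scene"]),np.array(t,float).reshape(2,1),np.array(s,float).reshape(2,1));return (X[:3]/X[3]).ravel()
def proj(n,X,f=None):
    X=np.atleast_2d(X);p=np.c_[X,np.ones(len(X))]@P(f or F[n]).T;return p[:,:2]/p[:,2:]
tc=lambda u,v:((u+.5)/4-.5+170,(v+.5)/4-.5+170)
sc=lambda u,v:((u+.5)/4-.5+225,(v+.5)/4-.5+140)
E
python3 - <<'E'
from h import *
pts={k:tri(tc(*a),sc(*b)) for k,a,b in[("tall",(648,222),(208,58)),("flatA",(642,99),(92,148)),("flatB",(635,355),(320,50)),("ctin",(182,165),(427,455)),("bar",(113,234),(551,449)),("bar_e1",(70,197),(553,383)),("bar_e2",(156,272),(548,518))]}
for k,v in pts.items():
    print(k,v.round(4))
# caddy fit: tin top z .085 at y=-68, bar top z .125
b=pts["bar"];t=pts["ctin"];d=(b-t)[:2];yaw=np.arctan2(d[1],d[0])-np.pi/2
e=(pts["bar_e2"]-pts["bar_e1"])[:2];print("dist bar-tin",np.hypot(*d),"yaw",np.degrees(yaw),"bar len",np.hypot(*e),"bar dir",np.degrees(np.arctan2(e[1],e[0])))
e=(pts["flatB"]-pts["flatA"])[:2];print("flat sep",np.hypot(*e),np.degrees(np.arctan2(e[1],e[0])))
# refine the caddy pose on both views by least squares over pixels
from scipy.optimize import least_squares
def W(q,L): c,s=np.cos(q[2]),np.sin(q[2]);L=np.array(L,float);return np.c_[L[:,0]*c-L[:,1]*s+q[0],L[:,0]*s+L[:,1]*c+q[1],L[:,2]]
L=[[0,-.068,.085],[0,0,.125]]
obs=[("top",[tc(182,165),tc(113,234)]),("scene",[sc(427,455),sc(551,449)])]
r=least_squares(lambda q:np.concatenate([(proj(n,W(q,L))-o).ravel() for n,o in obs]),[b[0],b[1],yaw]);q=r.x
print("caddy",q[:2].round(4),np.degrees(q[2]),"res",r.fun.round(2),"empty",W(q,[[0,.068,.009]]).round(4))
np.save("caddy.npy",q)
tl=least_squares(lambda p:np.r_[(proj("top",[p[0],p[1],.082])-tc(648,222)).ravel(),(proj("scene",[p[0],p[1],.082])-sc(208,58)).ravel()],pts["tall"][:2])
print("tall xy",tl.x.round(4),tl.fun.round(2))
out=[]
R=lambda hx,hy,y,z:[[hx,y-hy,z],[hx,y+hy,z],[-hx,y+hy,z],[-hx,y-hy,z]]
a=np.linspace(0,2*np.pi,40)
shapes=[R(.045,.103,0,.0),R(.035,.035,.068,.039),R(.031,.031,.068,.039),R(.035,.035,-.068,.039),R(.045,.007,0,.125),np.c_[.026*np.cos(a),-.068+.026*np.sin(a),0*a+.085]]
for n,(x,y,w,h) in(("top",(170,170,100,115)),("scene",(305,215,100,80))):
    k=5 if n=="top" else 5
    i=cv2.resize(cv2.imread(f"pics/{n}0.png")[y:y+h,x:x+w],None,fx=k,fy=k,interpolation=cv2.INTER_CUBIC);i=cv2.convertScaleAbs(i,alpha=1.5)
    for s,c in zip(shapes,[(0,255,255),(0,255,0),(255,255,0),(0,255,0),(0,0,255),(255,0,255)]):
        p=(proj(n,W(q,s))-[x,y]+.5)*k;cv2.polylines(i,[p.round().astype(int)],True,c,1)
    i=i[:,:395] if n=="top" else i
    out.append(cv2.copyMakeBorder(i,0,575-i.shape[0],0,0,0))
o=np.hstack(out);cv2.imwrite("pics/fit.png",cv2.resize(o,None,fx=800/o.shape[1],fy=800/o.shape[1]))
E
```

```text
tall [ 0.5285 -0.1977  0.0836]
flatA [ 0.6282 -0.198   0.038 ]
flatB [ 0.4289 -0.1959  0.0347]
ctin [0.5635 0.155  0.0862]
bar [0.5079 0.2001 0.1201]
bar_e1 [0.5292 0.2087 0.2378]
bar_e2 [ 0.4819  0.1909 -0.0305]
dist bar-tin 0.07162515410378568 yaw 51.00793216024479 bar len 0.0505495594461681 bar dir -159.46683986567373
flat sep 0.1993020114291129 179.39197751659808
caddy [0.5102 0.1996] 49.90736413650623 res [-0.07  0.32 -0.04 -0.88  0.92  0.27 -0.52 -0.62] empty [[0.4581 0.2434 0.009 ]]
tall xy [ 0.5282 -0.1982] [-0.05  0.3  -0.28  0.14]
```

View pics/fit.png

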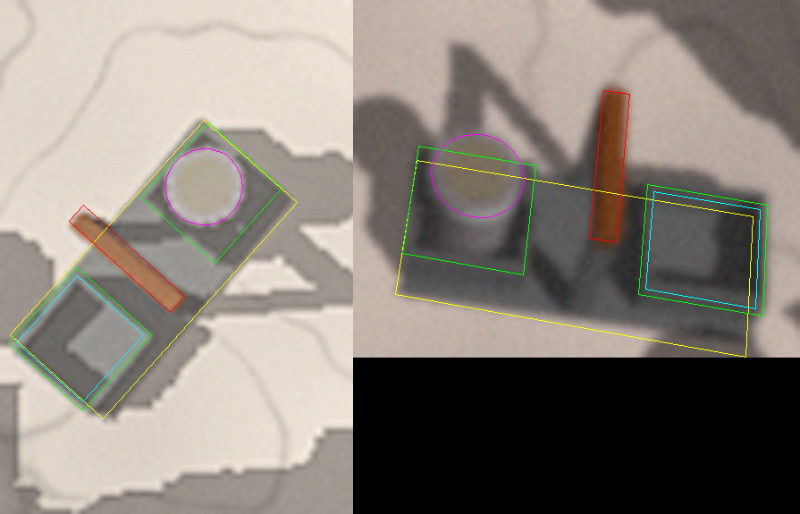

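The models fit within about 1 px, and the heights agree (tin tops 0.084 and 0.086, bar top 0.12). I matched the bar ends crosswise, so I'll redo the fit with them swapped and locate the jar before moving.

```bash
cat >> h.py <<'E'
def W(q,L): c,s=np.cos(q[2]),np.sin(q[2]);L=np.array(L,float);return np.c_[L[:,0]*c-L[:,1]*s+q[0],L[:,0]*s+L[:,1]*c+q[1],L[:,2]]
E
python3 - <<'E'
from h import *
from scipy.optimize import least_squares
print("bar ends",tri(tc(70,197),sc(548,518)).round(3),tri(tc(156,272),sc(553,380)).round(3))
L1=[[.045,0,.125],[-.045,0,.125],[-.045,-.103,.003],[-.045,.103,.003]]
o1=[tc(70,197),tc(156,272),tc(262,178),tc(95,375)]
L2=[[.045,0,.12],[-.045,0,.125],[.045,-.103,.003]];o2=[sc(548,518),sc(553,380),sc(362,562)]
r=least_squares(lambda q:np.r_[(proj("top",W(q,L1))-o1).ravel(),(proj("scene",W(q,L2))-o2).ravel()],np.load("caddy.npy"));q=r.x
print(q.round(4),np.degrees(q[2]),r.fun.round(1),W(q,[[0,.068,.009],[0,-.068,.009]]).round(4));np.save("caddy.npy",q)
j=tri((125,233),(422,328));print("jar top approx",j.round(3))
E
```

```text
bar ends [0.534 0.234 0.115] [0.481 0.165 0.128]
[0.5082 0.1995 0.9005] 51.59747756914195 [-0.9 -0.8  0.9  0.1  0.2  0.2 -0.1  0.7 -0.5 -0.4  0.6  0.  -0.2  0.6] [[0.4549 0.2417 0.009 ]
 [0.5615 0.1572 0.009 ]]
jar top approx [0.491 0.416 0.103]
```

```bash
python3 -m crank '{"travel":[[4,-3,0],[8,-7,0],[12,-11,0],[15,-15,0],[17,-19,0]],"turn":[[0,0,-3],[0,0,-6],[0,0,-9],[0,0,-12],[0,0,-13.4]],"gripper":[0,0,0,0,0]}'
```

```text
clock: 0.6
position: [0.4478, 0.3736, 0.2497]
tool_rot: [-3.141, 0.0, 2.441]
force: [0.7, 0.0, 0.1]
grip_width: 0.0852
finger_force: 0.0
```

```bash
python3 -m crank '{"travel":[[1,-5,0],[2,-10,0],[3,-15,0],[4,-20,0],[5,-24,0]],"turn":[[0,0,0],[0,0,0],[0,0,0],[0,0,0],[0,0,0]],"gripper":[0,0,0,0,0]}'
python3 -m crank '{"travel":[[1,-5,0],[1.5,-10,0],[2,-15,0],[2.4,-20,0],[2.8,-24,0]],"turn":[[0,0,0],[0,0,0],[0,0,0],[0,0,0],[0,0,0]],"gripper":[0,0,0,0,0]}'
python3 -m crank '{"travel":[[0,-5,-1],[0,-8,-3],[0,-8.7,-6],[0,-8.7,-8],[0,-8.7,-8]],"turn":[[0,0,0],[0,0,0],[0,0,0],[0,0,0],[0,0,0]],"gripper":[0,0,0,0,0]}'
python3 - <<'E'
from workcell import bot
from h import *
print(bot.observe()["position"],bot.observe()["tool_rot"])
o=[]
for n,(x,y) in(("top",(280,180)),("scene",(230,110))):
    f=bot.grab_frame(n);i=cv2.convertScaleAbs(np.array(f["pixels"])[y:y+100,x:x+100,::-1],alpha=1.4);o.append(cv2.resize(i,None,fx=4,fy=4,interpolation=cv2.INTER_CUBIC))
cv2.imwrite("pics/pre.png",np.hstack(o))
E
```

```text
clock: 1.1
position: [0.4964, 0.1328, 0.25]
tool_rot: [-3.141, 0.0, 2.442]
force: [1.5, -0.3, 0.6]
grip_width: 0.0852
finger_force: 0.0
clock: 1.6
position: [0.524, -0.1076, 0.2499]
tool_rot: [-3.141, 0.0, 2.442]
force: [0.4, -0.2, 0.2]
grip_width: 0.0855
finger_force: 0.0
clock: 2.1
position: [0.523, -0.1916, 0.1675]
tool_rot: [-3.14, -0.004, 2.442]
force: [-0.6, 0.0, 0.1]
grip_width: 0.0855
finger_force: 0.0
[ 0.52302188 -0.19163859  0.16754539] [-3.13951236 -0.00402428  2.44228628]
```

View pics/pre.png

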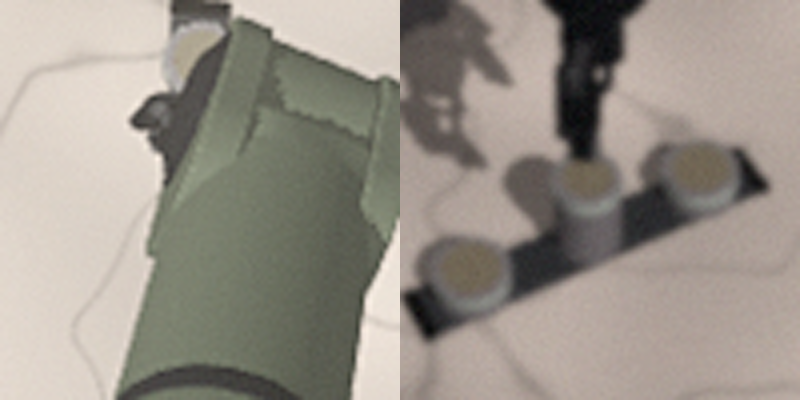

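The open gripper is above the tall tin (scene crop ~(585,185)), with the flat tins untouched. Now I'll descend, clear of the flat tins, and grip.

```bash
python3 -m crank '{"travel":[[0,0,0],[0,0,-1],[0,0,-2],[0,0,-3],[0,0,-4]],"turn":[[0,0,0],[0,0,0],[0,0,0],[0,0,0],[0,0,0]],"gripper":[0,0,0,0,0]}'
python3 -m crank '{"travel":[[0,0,-1.5],[0,0,-3],[0,0,-4.5],[0,0,-6],[0,0,-6.6]],"turn":[[0,0,0],[0,0,0],[0,0,0],[0,0,0],[0,0,0]],"gripper":[0,0,0,0,0]}'
python3 -m crank '{"travel":[[0,0,0],[0,0,0],[0,0,0],[0,0,0],[0,0,0]],"turn":[[0,0,0],[0,0,0],[0,0,0],[0,0,0],[0,0,0]],"gripper":[0,0,0,0.1,0.2]}'
```

```text
clock: 2.7
position: [0.5243, -0.1917, 0.129]
tool_rot: [-3.141, -0.0, 2.443]
force: [0.6, -0.1, -0.1]
grip_width: 0.0853
finger_force: 0.0
clock: 3.2
position: [0.5238, -0.1915, 0.0622]
tool_rot: [-3.141, -0.002, 2.443]
force: [-0.7, -0.5, 0.3]
grip_width: 0.0855
finger_force: 0.0
clock: 3.7
position: [0.5247, -0.1918, 0.0644]
tool_rot: [3.141, 0.001, 2.443]
force: [0.3, 0.4, -0.6]
grip_width: 0.0683
finger_force: 0.0
```

The arm stopped about 7 mm short of the tin's axis, so I'll correct that and then close.

```bash
python3 -m crank '{"travel":[[0.2,-0.3,0],[0.4,-0.6,0],[0.4,-0.6,0],[0.4,-0.6,0],[0.4,-0.6,0]],"turn":[[0,0,0],[0,0,0],[0,0,0],[0,0,0],[0,0,0]],"gripper":[0.2,0.2,0.2,0.2,0.2]}'
python3 -m crank '{"travel":[[0,0,0],[0,0,0],[0,0,0],[0,0,0],[0,0,0]],"turn":[[0,0,0],[0,0,0],[0,0,0],[0,0,0],[0,0,0]],"gripper":[0.25,0.3,0.35,0.4,0.5]}' 40
python3 -m crank '{"travel":[[0,0,0],[0,0,0],[0,0,0],[0,0,0],[0,0,0]],"turn":[[0,0,0],[0,0,0],[0,0,0],[0,0,0],[0,0,0]],"gripper":[0.6,0.7,0.8,0.8,0.8]}'
```

```text
clock: 4.2
position: [0.5284, -0.1977, 0.0639]
tool_rot: [-3.142, -0.0, 2.443]
force: [-0.7, -0.7, -0.2]
grip_width: 0.0682
finger_force: 0.0
clock: 4.7
position: [0.5285, -0.1978, 0.0642]
tool_rot: [3.142, -0.0, 2.443]
force: [-2.1, 0.6, 5.2]
grip_width: 0.0513
finger_force: 40.8
clock: 5.2
position: [0.5285, -0.1978, 0.0642]
tool_rot: [3.142, 0.0, 2.443]
force: [-1.2, 1.1, 6.9]
grip_width: 0.0511
finger_force: 40.8
```

```bash
python3 -m crank '{"travel":[[0,0,1],[0,0,3],[0,0,5.5],[0,0,8.5],[0,0,11.5]],"turn":[[0,0,0],[0,0,0],[0,0,0],[0,0,0],[0,0,0]],"gripper":[0.8,0.8,0.8,0.8,0.8]}'
python3 -m crank '{"travel":[[0,1,2],[0,3,3.5],[0,5.5,4.1],[-1,8.5,4.1],[-2,11.5,4.1]],"turn":[[0,0,0],[0,0,0],[0,0,0],[0,0,0],[0,0,1]],"gripper":[0.8,0.8,0.8,0.8,0.8]}'
python3 -m crank '{"travel":[[-0.5,3,0],[-1,6,0],[-1.5,9,0],[-2,12,0],[-2.5,15,0]],"turn":[[0,0,0],[0,0,0],[0,0,0],[0,0,0],[0,0,0]],"gripper":[0.8,0.8,0.8,0.8,0.8]}'
python3 -m crank '{"travel":[[-0.5,3,0],[-1,6,0],[-1.5,9,0],[-2,12,0],[-2.4,14.5,0]],"turn":[[0,0,0],[0,0,0],[0,0,0],[0,0,0],[0,0,0]],"gripper":[0.8,0.8,0.8,0.8,0.8]}'
python3 -m crank '{"travel":[[-0.1,1.5,0],[-0.3,2.5,0],[-0.3,3,0],[-0.3,3,0],[-0.3,3,0]],"turn":[[0,0,0],[0,0,0],[0,0,0],[0,0,0],[0,0,0]],"gripper":[0.8,0.8,0.8,0.8,0.8]}'
```

```text
clock: 5.7
position: [0.5282, -0.1977, 0.1806]
tool_rot: [-3.142, -0.0, 2.443]
force: [0.8, -0.1, -1.4]
grip_width: 0.0512
finger_force: 41.9
clock: 6.2
position: [0.5081, -0.0818, 0.2207]
tool_rot: [3.141, 0.001, 2.46]
force: [0.5, 0.1, -1.9]
grip_width: 0.0512
finger_force: 41.9
clock: 6.7
position: [0.4831, 0.0684, 0.2206]
tool_rot: [3.141, 0.0, 2.46]
force: [0.5, 0.6, -1.0]
grip_width: 0.0509
finger_force: 41.9
clock: 7.2
position: [0.459, 0.2139, 0.2206]
tool_rot: [3.141, 0.0, 2.461]
force: [0.3, -0.3, -1.0]
grip_width: 0.051
finger_force: 41.9
clock: 7.7
position: [0.4567, 0.2413, 0.22]
tool_rot: [-3.141, 0.0, 2.459]
force: [-0.2, 0.6, -1.1]
grip_width: 0.0514
finger_force: 41.9
```

```bash
python3 -m crank '{"travel":[[0,0,-2],[0,0.1,-4.5],[0,0.1,-7],[0,0.1,-9],[0,0.1,-10]],"turn":[[0,0,0],[0,0,0],[0,0,0],[0,0,0],[0,0,0]],"gripper":[0.8,0.8,0.8,0.8,0.8]}'
python3 - <<'E'
from workcell import bot
from h import *
s=bot.observe();p=s["position"];print(p.round(4) if hasattr(p,"round") else p)
q=np.load("caddy.npy");a=np.linspace(0,2*np.pi,60);o=[]
for n,(x,y) in(("top",(150,190)),("scene",(320,200))):
    f=bot.grab_frame(n);k=4
    i=cv2.resize(cv2.convertScaleAbs(np.array(f["pixels"])[y:y+110,x:x+100,::-1],alpha=1.6),None,fx=k,fy=k,interpolation=cv2.INTER_CUBIC)
    r=.031
    for X,c in((W(q,[[r,.068-r,.039],[r,.068+r,.039],[-r,.068+r,.039],[-r,.068-r,.039]]),(255,255,0)),(np.c_[p[0]+.026*np.cos(a),p[1]+.026*np.sin(a),0*a+p[2]-.058],(255,0,255)),(np.c_[p[0]+.026*np.cos(a),p[1]+.026*np.sin(a),0*a+p[2]+.018],(0,0,255))):
        cv2.polylines(i,[((proj(n,X,f)-[x,y]+.5)*k).round().astype(int)],True,c,1)
    o.append(i)
cv2.imwrite("pics/hover.png",np.hstack(o))
E
```

```text
clock: 8.2
position: [0.4562, 0.242, 0.1186]
tool_rot: [-3.14, -0.0, 2.459]
force: [0.3, -0.4, -0.6]
grip_width: 0.0516
finger_force: 41.9
[0.4562 0.242  0.1186]
```

View pics/hover.png

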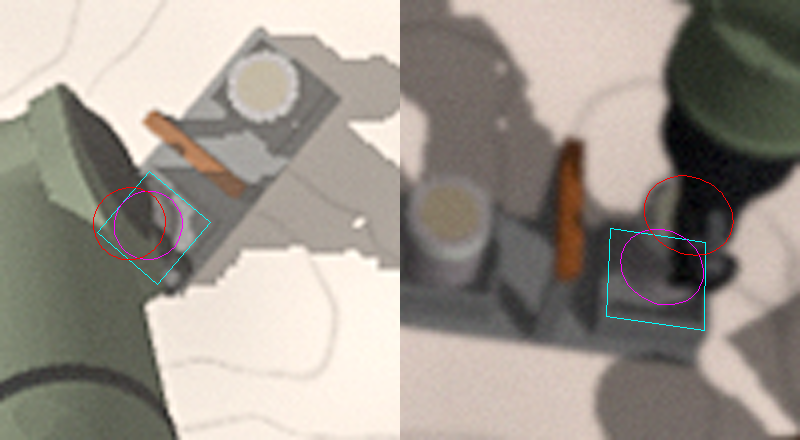

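The caddy hasn't moved, and the projected tin base (magenta, scene (662,267)) sits centrally inside the pocket outline. I'll lower slowly and watch the force.

```bash
python3 -m crank '{"travel":[[0,0,-1],[0,0,-2],[0,0,-3],[0,0,-4],[0,0,-4.6]],"turn":[[0,0,0],[0,0,0],[0,0,0],[0,0,0],[0,0,0]],"gripper":[0.8,0.8,0.8,0.8,0.8]}'
python3 -m crank '{"travel":[[0,0,-0.1],[0,0,-0.2],[0,0,-0.3],[0,0,-0.4],[0,0,-0.4]],"turn":[[0,0,0],[0,0,0],[0,0,0],[0,0,0],[0,0,0]],"gripper":[0.8,0.8,0.8,0.8,0.8]}'
```

```text
clock: 8.8
position: [0.4562, 0.2431, 0.0729]
tool_rot: [-3.141, -0.0, 2.46]
force: [-0.3, -0.4, -1.9]
grip_width: 0.0512
finger_force: 42.0
clock: 9.3
position: [0.4565, 0.2433, 0.0701]
tool_rot: [3.141, 0.0, 2.46]
force: [-0.4, -0.1, -0.6]
grip_width: 0.051
finger_force: 41.9
```

```bash
python3 -m crank '{"travel":[[0,0,-0.1],[0,0,-0.2],[0,0,-0.2],[0,0,-0.2],[0,0,-0.2]],"turn":[[0,0,0],[0,0,0],[0,0,0],[0,0,0],[0,0,0]],"gripper":[0.8,0.8,0.8,0.8,0.8]}'
python3 -m crank '{"travel":[[0,0,-0.1],[0,0,-0.2],[0,0,-0.2],[0,0,-0.2],[0,0,-0.2]],"turn":[[0,0,0],[0,0,0],[0,0,0],[0,0,0],[0,0,0]],"gripper":[0.8,0.8,0.8,0.8,0.8]}'
```

```text
clock: 9.8
position: [0.4565, 0.2432, 0.068]
tool_rot: [-3.142, 0.0, 2.46]
force: [-0.1, 0.0, -0.7]
grip_width: 0.0507
finger_force: 41.9
clock: 10.3
position: [0.4566, 0.2433, 0.0671]
tool_rot: [3.141, 0.0, 2.46]
force: [-7.1, -3.9, 28.6]
grip_width: 0.0514
finger_force: 44.9
```

Contact came at z 0.067, which is what the pocket floor height predicts. I'll ease off 1 mm and release.

```bash
python3 -m crank '{"travel":[[0,0,0.1],[0,0,0.1],[0,0,0.1],[0,0,0.1],[0,0,0.1]],"turn":[[0,0,0],[0,0,0],[0,0,0],[0,0,0],[0,0,0]],"gripper":[0.8,0.4,0.35,0.3,0.25]}'
python3 -m crank '{"travel":[[0,0,0],[0,0,0],[0,0,0],[0,0,0],[0,0,1]],"turn":[[0,0,0],[0,0,0],[0,0,0],[0,0,0],[0,0,0]],"gripper":[0.2,0.2,0.2,0.2,0.2]}'
```

```text
clock: 10.8
position: [0.4564, 0.2432, 0.0668]
tool_rot: [-3.141, -0.0, 2.46]
force: [0.2, 0.2, -0.8]
grip_width: 0.0638
finger_force: 0.0
clock: 11.3
position: [0.4559, 0.243, 0.0765]
tool_rot: [-3.14, -0.001, 2.46]
force: [0.4, -0.1, 0.2]
grip_width: 0.0682
finger_force: 0.0
```

```bash
python3 -m crank '{"travel":[[0,0,2],[0,0,5],[0,0,8],[0,0,11],[0,0,14.4]],"turn":[[0,0,0],[0,0,0],[0,0,0],[0,0,0],[0,0,0]],"gripper":[0.2,0.2,0.2,0.2,0.2]}'
python3 -m crank '{"travel":[[-1,2,0],[-2,4,0],[-3,7,0],[-4,10,1],[-5,13,2]],"turn":[[0,0,-8],[0,0,-16],[0,0,-24],[0,0,-32],[0,0,-40]],"gripper":[0.1,0,0,0,0]}'
python3 -m crank '{"travel":[[0,2,0],[0,4,0],[0,6,0],[0,7,0],[0,7,0]],"turn":[[0,0,-8],[0,0,-16],[0,0,-24],[0,0,-32],[0,0,-40]],"gripper":[0,0,0,0,0]}'
python3 - <<'E'
from workcell import bot
from h import *
import pickle
G={};o=[]
for n,(x,y) in(("top",(165,185)),("scene",(310,210))):
    f=bot.grab_frame(n);G[n]=f;k=4
    i=cv2.resize(cv2.convertScaleAbs(np.array(f["pixels"])[y:y+100,x:x+100,::-1],alpha=1.6),None,fx=k,fy=k,interpolation=cv2.INTER_CUBIC)
    o.append(i)
pickle.dump(G,open("f1.pkl","wb"));cv2.imwrite("pics/placed.png",np.hstack(o))
E
```

```text
clock: 11.8
position: [0.4561, 0.243, 0.2228]
tool_rot: [-3.141, -0.0, 2.46]
force: [-0.7, 1.3, 0.3]
grip_width: 0.0685
finger_force: 0.0
clock: 12.3
position: [0.4058, 0.3742, 0.242]
tool_rot: [-3.141, -0.0, 1.756]
force: [0.2, -0.7, 0.1]
grip_width: 0.0856
finger_force: 0.0
clock: 12.8
position: [0.4058, 0.4447, 0.2415]
tool_rot: [-3.141, -0.0, 1.06]
force: [-0.3, -0.2, -0.8]
grip_width: 0.0851
finger_force: 0.0
```

View pics/placed.png

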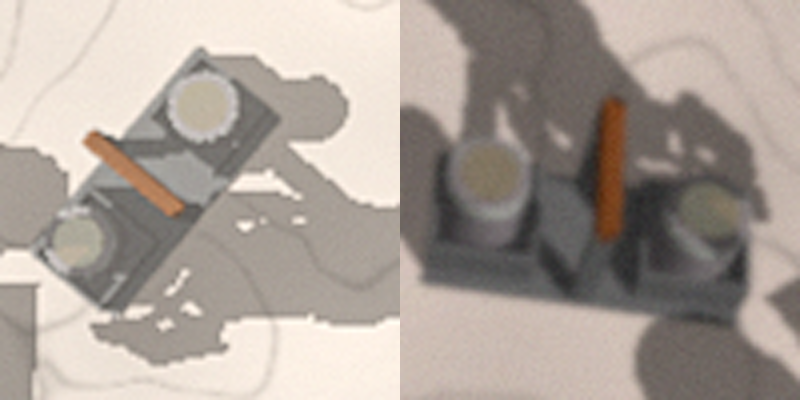

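The placed tin's top is at top-crop (78,240) and scene-crop (310,210). It looks off-centre and possibly tilted, so I'll triangulate and zoom in.

Run:
```python
from h import *
G=pickle.load(open("f1.pkl","rb"))
t=lambda u,v:((u+.5)/4-.5+165,(v+.5)/4-.5+185)
s=lambda u,v:((u+.5)/4-.5+310,(v+.5)/4-.5+210)
print("placed",tri(t(78,240),s(310,210)).round(4),"ctin",tri(t(204,104),s(87,172)).round(4))
o=[]
p=np.array([.4565,.2433]);a=np.linspace(0,2*np.pi,60)
for n,(x,y,w,h) in(("top",(168,228,44,44)),("scene",(362,240,44,50))):
    f=G[n];k=9
    i=cv2.resize(cv2.convertScaleAbs(np.array(f["pixels"])[y:y+h,x:x+w,::-1],alpha=2.2),None,fx=k,fy=k,interpolation=cv2.INTER_CUBIC)
    j=i.copy()
    for z,c in((.085,(0,0,255)),(.009,(255,0,255))):
        cv2.polylines(j,[((proj(n,np.c_[p[0]+.026*np.cos(a),p[1]+.026*np.sin(a),0*a+z])-[x,y]+.5)*k).round().astype(int)],True,c,1)
    o.append(cv2.copyMakeBorder(j,0,450-j.shape[0],0,0,0))
cv2.imwrite("pics/placed2.png",np.hstack(o))
```

```text
placed [0.4588 0.2438 0.0909] ctin [0.5637 0.1536 0.0885]
```

View pics/placed2.png

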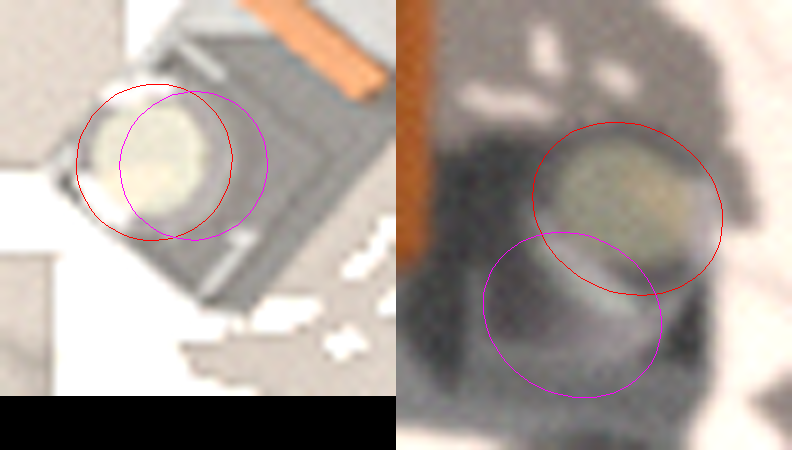

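Both views match the model of an upright tin at the release point, and the caddy hasn't moved. Now for the handle.

```bash
python3 -m crank '{"travel":[[2,-5,0],[4,-10,0],[6,-15,0],[8,-19,0],[9.5,-22.5,0]],"turn":[[0,0,-3],[0,0,-6],[0,0,-9.2],[0,0,-9.2],[0,0,-9.2]],"gripper":[0,0,0,0,0]}'
python3 -m crank '{"travel":[[0.5,-1,-1],[0.75,-1.9,-2],[0.75,-1.9,-4],[0.75,-1.9,-5],[0.75,-1.9,-5]],"turn":[[0,0,0],[0,0,0],[0,0,0],[0,0,0],[0,0,0]],"gripper":[0,0,0,0,0]}'
python3 -m crank '{"travel":[[0,0,0],[0,0,0],[0,0,0],[0,0,0],[0,0,0]],"turn":[[0,0,0],[0,0,0],[0,0,0],[0,0,0],[0,0,0]],"gripper":[0,0,0,0,0]}'
```

```text
clock: 13.4
position: [0.5021, 0.2157, 0.2418]
tool_rot: [3.142, -0.001, 0.907]
force: [0.9, 0.2, 0.9]
grip_width: 0.0849
finger_force: 0.0
clock: 13.9
position: [0.5079, 0.1998, 0.1897]
tool_rot: [-3.14, 0.002, 0.906]
force: [-0.4, -0.1, 0.1]
grip_width: 0.0857
finger_force: 0.0
clock: 14.4
position: [0.509, 0.1994, 0.1912]
tool_rot: [3.142, -0.0, 0.904]
force: [0.3, -0.6, 0.6]
grip_width: 0.0853
finger_force: 0.0
```

```bash
python3 -m crank '{"travel":[[0,0,-1.5],[0,0,-3],[0,0,-4.5],[0,0,-6],[0,0,-6.5]],"turn":[[0,0,0],[0,0,0],[0,0,0],[0,0,0],[0,0,0]],"gripper":[0,0,0,0.1,0.2]}'
python3 -m crank '{"travel":[[0,0,-0.4],[0,0,-0.8],[0,0,-0.9],[0,0,-0.9],[0,0,-0.9]],"turn":[[0,0,0],[0,0,0],[0,0,0],[0,0,0],[0,0,0]],"gripper":[0.3,0.3,0.4,0.5,0.6]}' 20
python3 -m crank '{"travel":[[0,0,0],[0,0,0],[0,0,0],[0,0,0],[0,0,0]],"turn":[[0,0,0],[0,0,0],[0,0,0],[0,0,0],[0,0,0]],"gripper":[0.65,0.7,0.75,0.8,0.85]}'
```

```text
clock: 14.9
position: [0.5085, 0.199, 0.1249]
tool_rot: [-3.141, 0.001, 0.904]
force: [-0.1, -0.1, 0.4]
grip_width: 0.0684
finger_force: 0.0
clock: 15.4
position: [0.5091, 0.1993, 0.1173]
tool_rot: [3.141, -0.0, 0.903]
force: [-1.1, -0.4, -0.2]
grip_width: 0.034
finger_force: 0.0
clock: 15.9
position: [0.509, 0.1993, 0.1171]
tool_rot: [3.142, -0.0, 0.904]
force: [-0.5, -0.2, 1.2]
grip_width: 0.014
finger_force: 19.7
```

```bash
python3 -m crank '{"travel":[[0,0,0],[0,0,0],[0,0,0],[0,0,0],[0,0,0]],"turn":[[0,0,0],[0,0,0],[0,0,0],[0,0,0],[0,0,0]],"gripper":[1,1,1,1,1]}' 110
python3 -m crank '{"travel":[[0,0,0.1],[0,0,0.3],[0,0,0.6],[0,0,1.0],[0,0,1.5]],"turn":[[0,0,0],[0,0,0],[0,0,0],[0,0,0],[0,0,0]],"gripper":[1,1,1,1,1]}'
python3 -m crank '{"travel":[[0,0,0.6],[0,0,1.2],[0,0,2],[0,0,2.8],[0,0,3.6]],"turn":[[0,0,0],[0,0,0],[0,0,0],[0,0,0],[0,0,0]],"gripper":[1,1,1,1,1]}'
python3 -m crank '{"travel":[[0,0,0.8],[0,0,1.6],[0,0,2.4],[0,0,3.2],[0,0,3.9]],"turn":[[0,0,0],[0,0,0],[0,0,0],[0,0,0],[0,0,0]],"gripper":[1,1,1,1,1]}'
python3 -m crank '{"travel":[[0,0,0.5],[0,0,0.8],[0,0,1],[0,0,1],[0,0,1]],"turn":[[0,0,0],[0,0,0],[0,0,0],[0,0,0],[0,0,0]],"gripper":[1,1,1,1,1]}'
python3 -m crank '{"travel":[[0,0,0],[0,0,0],[0,0,0],[0,0,0],[0,0,0]],"turn":[[0,0,0],[0,0,0],[0,0,0],[0,0,0],[0,0,0]],"gripper":[1,1,1,1,1]}'
python3 - <<'E'
from workcell import bot
from h import *
s=bot.observe();p=s["position"];print(p,s["moment"])
q=np.array([p[0],p[1],np.radians(51.6)]);dz=p[2]-.117;o=[];a=np.linspace(0,2*np.pi,60)
R=lambda hx,hy,y,z:[[hx,y-hy,z],[hx,y+hy,z],[-hx,y+hy,z],[-hx,y-hy,z]]
for n,(x,y) in(("top",(160,185)),("scene",(310,185))):
    f=bot.grab_frame(n);k=4
    i=cv2.resize(cv2.convertScaleAbs(np.array(f["pixels"])[y:y+120,x:x+100,::-1],alpha=1.6),None,fx=k,fy=k,interpolation=cv2.INTER_CUBIC)
    for L,c in((R(.045,.103,0,0),(0,255,255)),(R(.045,.007,0,.125),(0,0,255)),(np.c_[.026*np.cos(a),.068+.026*np.sin(a),0*a+.085],(255,0,255)),(np.c_[.026*np.cos(a),-.068+.026*np.sin(a),0*a+.085],(255,0,255))):
        X=W(q,L);X[:,2]+=dz;cv2.polylines(i,[((proj(n,X,f)-[x,y]+.5)*k).round().astype(int)],True,c,1)
    o.append(i)
cv2.imwrite("pics/lift.png",np.hstack(o))
E
```

```text
clock: 16.4
position: [0.509, 0.1992, 0.1173]
tool_rot: [3.142, -0.0, 0.904]
force: [-1.8, -0.6, 9.1]
grip_width: 0.0122
finger_force: 107.9
clock: 16.9
position: [0.5089, 0.1992, 0.1323]
tool_rot: [-3.141, 0.0, 0.903]
force: [-0.1, 0.5, -6.1]
grip_width: 0.0116
finger_force: 107.4
clock: 17.4
position: [0.509, 0.1993, 0.1688]
tool_rot: [3.142, -0.0, 0.903]
force: [-0.0, 0.3, -7.1]
grip_width: 0.0121
finger_force: 107.4
clock: 17.9
position: [0.509, 0.1993, 0.2077]
tool_rot: [3.142, -0.0, 0.904]
force: [-0.5, -0.4, -7.7]
grip_width: 0.0121
finger_force: 107.4
clock: 18.4
position: [0.5089, 0.1992, 0.2168]
tool_rot: [-3.141, 0.0, 0.904]
force: [-0.1, -0.3, -6.6]
grip_width: 0.0124
finger_force: 107.4
clock: 18.9
position: [0.509, 0.1992, 0.217]
tool_rot: [-3.142, 0.0, 0.903]
force: [0.8, 0.0, -6.9]
grip_width: 0.0119
finger_force: 107.4
[0.50897057 0.19924055 0.21696383] [ 0.0112472   0.06043436 -0.03510564]
```

View pics/lift.png

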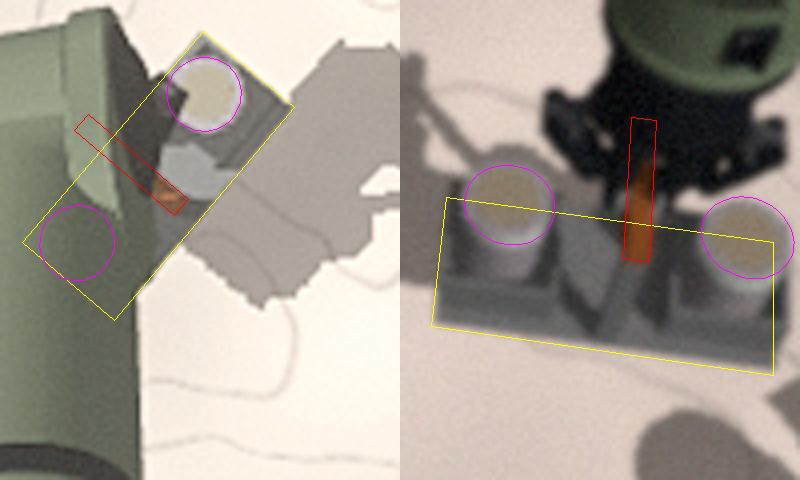

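The lifted caddy lines up with the level model in both views: base edge from scene (432,325) to (773,374), and both tin tops at (508,203) and (747,238). It is steady, so I'll hand it in.

```bash
python3 -c "
from workcell import bot
print(bot.job_done())"
```

```text
the job is handed in; nothing more can be done
None
```

The tall tin stands upright in the caddy's empty pocket, and I handed the job in at about 19 s with the caddy held level by its handle, about 10 cm above the marble, and both tall tins in their pockets.

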